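# Switch on the grinding bench in order

### The arm

A 6-joint arm with a two-finger parallel gripper is mounted at the origin on the work surface. World frame = base frame: x ahead of the robot, y to its left, z up, the work surface at z = 0. Lengths are in mm, angles in rad, forces in N, time in s.
With the tool pointing down it reaches from about 350 to 950 mm from the base axis. Payload 17.4 kg.
Tool frame: the origin (TCP) lies midway between the tips of the shut fingers; the grasp point (between the pads) lies 19 mm behind it; z points along the fingers, y is the line along which they close (so a half turn about z gives the same grasp; the last joint's range is limited). The gripper opens to 93 mm and grips with 3 to 60 N. Pads are 15 mm wide; open, the fingers measure 128 mm over their backs; the gripper's body (75 mm by 188 mm) begins 65 mm behind the grasp point.
Start: joints at [1.19, 0.116, 1.442, -0, 1.584, -0.038], TCP at [226.893, 635.729, 191.946] pointing down, gripper open.
Joint ranges: [-2.83, 2.83], [-0.83, 2.19], [0.07, 2.5], [-1.14, 4.28], [0.01, 3], [-2.97, 2.97]. Speed limits (rad/s): [1.89, 1.89, 2.22, 3.14, 3.14, 3.14].

### API

Orientations are given as a rotation vector (axis times angle).
In Python, from station import robot, optics, workorder gives the robot as it stands.
- The arm moves only by the shell command python3 -m handwheel 'ROWS' [FORCE]. ROWS is JSON, a list of rows, each a list of 3 entries, a list of its own where there are three numbers: the turn, a rotation vector about the tool's x, y, z in rad, then the shift along the tool's x, y, z in mm, then the closure in counts, from 0 (fully open) to 255 (shut). A call has 1 to 12 rows; each row is the pose to reach, as a shift and turn from the pose commanded when the call began, along the tool's axes at that moment; what a row does not reach only later rows make up. A row lasts 1/12 s, in which the tool goes at most 41.7 mm and 7.16 degrees, less where a joint would pass 70% of its speed; a pose out of reach is approached as far as the arm can. A call with a gripper value outside its range is refused whole. The fingers move at their own pace and stop on an object; FORCE is the grip in N (left out, the last holds). Time passes only in rows, so rows that repeat a pose let the fingers close. It gives the time, the measured TCP pose, the force, the opening and the grip force at its end, in the units of the state.
- robot.state(): the state, without advancing time (a new reading comes with each control period).
- optics.capture(name): name is "scene" or "top" or "wrist"; returns the picture (420x560x3 uint8, blue, green, red); there is no depth.
- optics.calibration(name): a dict with "fx", "fy", "cx", "cy" (pixels), "eye" and "attitude" of the camera in the world. Camera axes: x right, y down, z forward; pixel columns grow to the right and rows downward; lengths in mm; the calibration is good to about 2 mm. A picture is of the moment at which its call begins: read the wrist's pose just before it. calibration takes no time and is no camera call; for the wrist camera it gives the pose at the moment of the call.
- workorder.hand_in(): hands the job in; it is judged then, once.
The state is a dict: "time": time; "joints": joint angles; "qd": joint speeds; "joint_torque": joint torques, N m; "eef_pos": TCP position; "orientation": TCP orientation; "force": force on the tool from outside, world axes, zero at the start; "ft_torque": the same for the moment, N m; "opening": opening from 0.0 (shut) to 1.0 (fully open); "grip_force": force on a finger pad.
Only numpy, scipy, OpenCV 4.12 (cv2) and the standard library are available. Lean on these libraries where they do the work, as an engineer would, in place of code of your own. Each camera call takes 0.05 s, during which the arm holds its last target. There are 200 camera calls.

### The job

Get the grinding bench ready by pressing its radio switches with the fingertips: first the blue cap (fume extraction), then the yellow cap (lamp), then the green cap (grinder), each gently and fully down, so that it stays down. Do not touch the red emergency stop, and leave all the boxes and everything else standing on the bench where they are, neither lifted nor pushed about.

Things in the scene. Friction and masses are not known exactly. Their poses are not given: they have to be found in the camera images.
- blue_box: loose fume extraction switch box: a grey box 76 x 76 mm, its flat top 40 mm above the bench, on rubber feet, about 0.7 kg, with one blue cap in the middle of its top. Origin: centre of its underside, on the bench; z up
- blue_top (a point): centre of the upper face of the blue cap (round, flat, diameter 42 mm), 64 mm above the bench when up, 12 mm lower when pushed fully down and let go; moves with the cap. A black collar, 54 mm across, 45 mm above the bench, surrounds the stem
- blue_cap (a joint): travel of the blue cap, m: 0 fully up, 0.012 fully down. Pushed straight down with about 2.5 N it slides, meets a stop at the bottom, and stays where it is left. The visible cap sits on this sliding stem on a spring: once the stem is at the bottom the cap gives up to 5 mm more (4 N rising to 16 N) and springs back when let go
- yellow_box: loose work lamp switch box: a grey box 76 x 76 mm, its flat top 40 mm above the bench, on rubber feet, about 0.7 kg, with one yellow cap in the middle of its top. Origin: centre of its underside, on the bench; z up
- yellow_top (a point): centre of the upper face of the yellow cap (round, flat, diameter 42 mm), 64 mm above the bench when up, 12 mm lower when pushed fully down and let go; moves with the cap. A black collar, 54 mm across, 45 mm above the bench, surrounds the stem
- yellow_cap (a joint): travel of the yellow cap, m: 0 fully up, 0.012 fully down. Pushed straight down with about 2.5 N it slides, meets a stop at the bottom, and stays where it is left. The visible cap sits on this sliding stem on a spring: once the stem is at the bottom the cap gives up to 5 mm more (4 N rising to 16 N) and springs back when let go
- green_box: loose grinder switch box: a grey box 76 x 76 mm, its flat top 40 mm above the bench, on rubber feet, about 0.7 kg, with one green cap in the middle of its top. Origin: centre of its underside, on the bench; z up
- green_top (a point): centre of the upper face of the green cap (round, flat, diameter 42 mm), 64 mm above the bench when up, 12 mm lower when pushed fully down and let go; moves with the cap. A black collar, 54 mm across, 45 mm above the bench, surrounds the stem
- green_cap (a joint): travel of the green cap, m: 0 fully up, 0.012 fully down. Pushed straight down with about 2.5 N it slides, meets a stop at the bottom, and stays where it is left. The visible cap sits on this sliding stem on a spring: once the stem is at the bottom the cap gives up to 5 mm more (4 N rising to 16 N) and springs back when let go
- red_box: loose emergency stop switch box: a yellow box 76 x 76 mm, its flat top 40 mm above the bench, on rubber feet, about 0.7 kg, with one red mushroom cap in the middle of its top. Origin: centre of its underside, on the bench; z up
- red_top (a point): centre of the upper face of the red cap (mushroom, diameter 54 mm), 64 mm above the bench when up, 12 mm lower when pushed fully down and let go; moves with the cap. A black collar, 54 mm across, 45 mm above the bench, surrounds the stem
- red_cap (a joint): travel of the red cap, m: 0 fully up, 0.012 fully down. Pushed straight down with about 2.5 N it slides, meets a stop at the bottom, and stays where it is left. The visible cap sits on this sliding stem on a spring: once the stem is at the bottom the cap gives up to 5 mm more (4 N rising to 16 N) and springs back when let go
- hammer: bystander: wooden-handled hammer lying flat, about 280 mm long, loose; origin on its underside near the middle of its length
- wrench: bystander: steel spanner lying flat, 150 mm long, loose; origin on its underside near the middle of its length
- caliper: bystander: steel caliper lying flat, 200 mm long, black slide, loose; origin at its underside
- screw_carton: bystander: closed cardboard carton with a red band, 100 x 60 x 40 mm, loose; origin at its underside
- bar_offcut: bystander: upright offcut of steel round bar, diameter 38 mm, 50 mm tall, loose; origin at its underside
- mug: bystander: blue mug, diameter 76 mm, 90 mm tall, loose; origin at its underside
- grease_tin: bystander: green round tin, diameter 70 mm, 100 mm tall, loose; origin at its underside
There are look-alikes about, which are no part of the job. What is shaped like the green_box but brown or purple is not meant. What is shaped like the blue_box but brown or purple is not meant.

How it is judged (in metres and radians):
On the way, in this order (a step that is already met when the one before it is completed fails the run):
1. the blue cap is down (value of joint blue_cap above 0.009 m), for 0.2 s.
2. the yellow cap is down (value of joint yellow_cap above 0.009 m), for 0.2 s.
3. the green cap is down (value of joint green_cap above 0.009 m), for 0.2 s.
At the end, for the whole second after the job is handed in: the blue, yellow and green caps are each down by at least 9 of their 12 mm, the red cap is up (less than 3 mm down), all four boxes stand upright on the bench, at rest, within 30 mm of where they started, and every bystander is within 30 mm of where it started (value of joint each of blue_cap, yellow_cap, green_cap above 0.009 m and value of joint red_cap below 0.003 m and distance of each of blue_box, yellow_box, green_box, red_box, hammer, wrench, caliper, screw_carton, bar_offcut, mug, grease_tin from where it was at the start of the episode below 0.03 m and height (world z) of each of blue_box, yellow_box, green_box, red_box below 0.006 m and angle between each of blue_box, yellow_box, green_box, red_box's own z axis and vertical below 0.1 rad and linear speed of each of blue_box, yellow_box, green_box, red_box below 0.02 m/s); the robot touches nothing.
It fails at once if a cap is pressed out of order (yellow or green 3 mm down before each cap that comes before it is 9 mm down) ((value of joint yellow_cap above 0.003 m and value of joint blue_cap below 0.009 m) or (value of joint green_cap above 0.003 m and value of joint any of blue_cap, yellow_cap below 0.009 m)).
It fails at once if the robot touches the red emergency stop or its box (more than 0.5 N), or its cap goes down 3 mm (contact force between any of the arm, the fingers and red_box above 0.5 N or value of joint red_cap above 0.003 m).
It fails at once if a switch is pressed with more than 25 N (contact force between any of the arm, the fingers and blue_box above 25 N or contact force between any of the arm, the fingers and yellow_box above 25 N or contact force between any of the arm, the fingers and green_box above 25 N).
It fails at once if a switch box is lifted (10 mm), tipped (0.2 rad) or pushed more than 30 mm (height (world z) of any of blue_box, yellow_box, green_box, red_box above 0.01 m or angle between any of blue_box, yellow_box, green_box, red_box's own z axis and vertical above 0.2 rad or distance of any of blue_box, yellow_box, green_box, red_box from where it was at the start of the episode above 0.03 m).
It fails at once if a bystander is moved more than 30 mm (distance of any of hammer, wrench, caliper, screw_carton, bar_offcut, mug, grease_tin from where it was at the start of the episode above 0.03 m).
It also fails if it takes over 53 s, if anything falls off the work surface, if the arm or the gripper's body presses on something with over 40 N, if the wrist force passes 120 N, or if a joint passes its speed limit or range.

## Working session

There is one attempt and no reset: what is moved stays moved. The work goes in short steps, Python scripts to look and compute and a shell command to move; the robot and the scene stay as the last step left them, time stands still between calls to the robot, and variables do not carry over. Pictures are saved under pics/ and viewed, at most 10 in all, crops included, and the job is handed in when it is done.

```bash
mkdir -p pics; python3 - <<'E'
from station import robot, optics
import cv2
s=robot.state();print(s["time"],s["eef_pos"],s["orientation"],s["force"])
for n in("top","scene"):
    i=optics.capture(n);cv2.imwrite(f"pics/{n}0.png",i)
    c=optics.calibration(n);print(n,c)
E
```

```text
0.0 [226.8225667  635.51529797 191.2043366 ] [-5.35829171e-01 -3.09530620e+00  1.72797793e-03] [-0.54748467 -0.20235092  0.89993132]
top {'fx': 404.36736950524767, 'fy': 404.36736950524767, 'cx': 277.51697799318924, 'cy': 209.4665949657155, 'eye': array([ 398.12610782,   36.10914645, 1204.50214469]), 'attitude': array([-2.13794153,  2.20180577, -0.13791679])}
scene {'fx': 393.55024951800317, 'fy': 393.55024951800317, 'cx': 275.0089678976294, 'cy': 207.95872013329833, 'eye': array([932.77021136, 334.25627768, 868.99609309]), 'attitude': array([-1.22446187, -2.54160602,  0.69135573])}
```

View pics/top0.png

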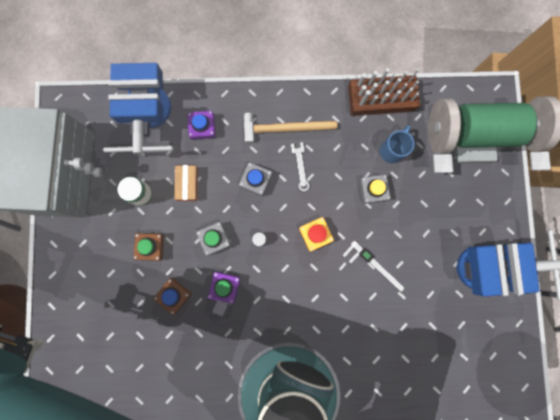

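View pics/scene0.png

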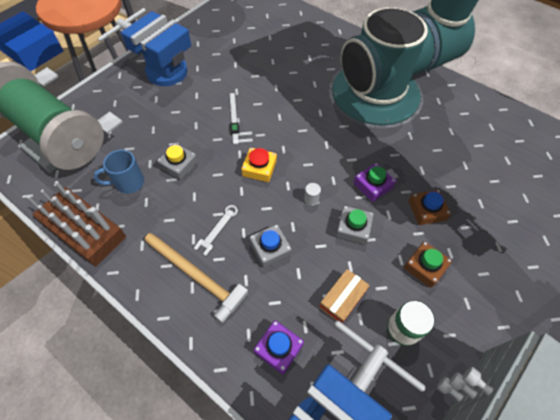

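Top view: blue caps are at (255,178) on grey, (200,123) on purple and (171,296) on brown. Green caps are at (212,238) on grey, (146,246) on brown and (223,288) on purple. The only yellow cap is at (377,188) on grey, and the red stop is at (317,233). The grey boxes fit the description. I'll confirm with an enlarged crop and measure the caps.

```bash
cat > h.py <<'E'
import numpy as np, cv2
from scipy.spatial.transform import Rotation as R
RNG={"blue":((100,150,60),(125,255,255)),"yellow":((22,150,100),(35,255,255)),"green":((55,120,50),(85,255,255))}
def blob(img,col,near,r=16):
    m=cv2.inRange(cv2.cvtColor(img,cv2.COLOR_BGR2HSV),*RNG[col])
    n,_,st,ce=cv2.connectedComponentsWithStats(m)
    k=[i for i in range(1,n) if st[i,4]>40 and np.hypot(*(ce[i]-near))<r]
    i=max(k,key=lambda i:st[i,4]); return ce[i],st[i]
def ray(c,px,z):
    d=R.from_rotvec(c["attitude"]).apply([(px[0]-c["cx"])/c["fx"],(px[1]-c["cy"])/c["fy"],1])
    return c["eye"]+d*(z-c["eye"][2])/d[2]
E
python3 - <<'E'
from h import *
from station import robot, optics
P={"top":dict(blue=(255,178),yellow=(377,188),green=(212,238)),"scene":dict(blue=(271,240),yellow=(175,155),green=(357,219))}
for n in P:
    im=cv2.imread(f"pics/{n}0.png");c=optics.calibration(n)
    for k,p in P[n].items():
        ce,st=blob(im,k,p);print(n,k,ce.round(1),st,ray(c,ce,62).round(1))
c=optics.calibration("top")
for k,p,z in (("red",(317,233),64),("bar",(259,239),50),("mug",(397,146),90),("tin",(131,189),100),("carton",(185,183),40)): print(k,ray(c,p,z).round(0))
s=robot.state();print(R.from_rotvec(s["orientation"]).as_matrix().round(3))
im=cv2.imread("pics/top0.png")[110:310,130:400]
cv2.imwrite("pics/crop0.png",cv2.resize(im,(0,0),fx=2.9,fy=2.9,interpolation=cv2.INTER_CUBIC))
E
```

```text
top blue [254.7 176.7] [248 170  14  14 155] [623.4  80.4  62. ]Traceback (most recent call last):
  File "<stdin>", line 7, in <module>
  File "h.py", line 8, in blob
    i=max(k,key=lambda i:st[i,4]); return ce[i],st[i]
ValueError: max() iterable argument is empty
```

```bash
sed -i 's/"yellow":((22,150,100),(35/"yellow":((20,130,100),(40/' h.py
sed -i 's/((22,150,100)/((18,130,90)/' h.py
cat > m.py <<'E'
from h import *
from station import robot, optics
for n in ("top","scene"):
    h=cv2.cvtColor(cv2.imread(f"pics/{n}0.png"),cv2.COLOR_BGR2HSV)
    print({k:h[p[1],p[0]].tolist() for k,p in dict(top=dict(y=(377,188),g=(212,238)),scene=dict(y=(175,155),g=(357,219)))[n].items()})
P={"top":dict(blue=(255,178),yellow=(377,188),green=(212,238)),"scene":dict(blue=(271,240),yellow=(175,155),green=(357,219))}
for n in P:
    im=cv2.imread(f"pics/{n}0.png");c=optics.calibration(n)
    for k,p in P[n].items():
        try: ce,st=blob(im,k,p);print(n,k,ce.round(1),st,ray(c,ce,62).round(1))
        except ValueError: print(n,k,"none")
c=optics.calibration("top")
for k,p,z in (("base",(290,390),0),("red",(317,233),64),("bar",(259,239),50),("mug",(397,146),90),("tin",(131,189),100),("carton",(185,183),40)): print(k,ray(c,p,z).round(0))
s=robot.state();print(R.from_rotvec(s["orientation"]).as_matrix().round(3))
im=cv2.imread("pics/top0.png")[110:310,130:400]
cv2.imwrite("pics/crop0.png",cv2.resize(im,(0,0),fx=2.9,fy=2.9,interpolation=cv2.INTER_CUBIC))
E
python3 m.py
```

```text
{'y': [29, 127, 254], 'g': [67, 130, 194]}
{'y': [29, 176, 254], 'g': [68, 161, 192]}
top blue [254.7 176.7] [248 170  14  14 155] [623.4  80.4  62. ]
top yellow [376.5 187.3] [369 180  16  15 115] [ 583.  -268.3   62. ]
top green [211.5 237.9] [205 231  14  14 154] [451.9 205.9  62. ]
scene blue [270.  239.9] [261 231  19  19 290] [627.9  85.4  62. ]
scene yellow [174.8 153.4] [166 146  18  16 237] [ 588.2 -263.    62. ]
scene green [356.6 218.7] [348 210  18  19 275] [457.7 209.6  62. ]
base [15. -3.  0.]
red [457. -92.  64.]
bar [445.  73.  50.]
mug [ 695. -326.   90.]
tin [591. 420. 100.]
carton [615. 284.  40.]
[[-0.942  0.336 -0.   ]
 [ 0.336  0.942 -0.001]
 [ 0.    -0.001 -1.   ]]
```

View pics/crop0.png

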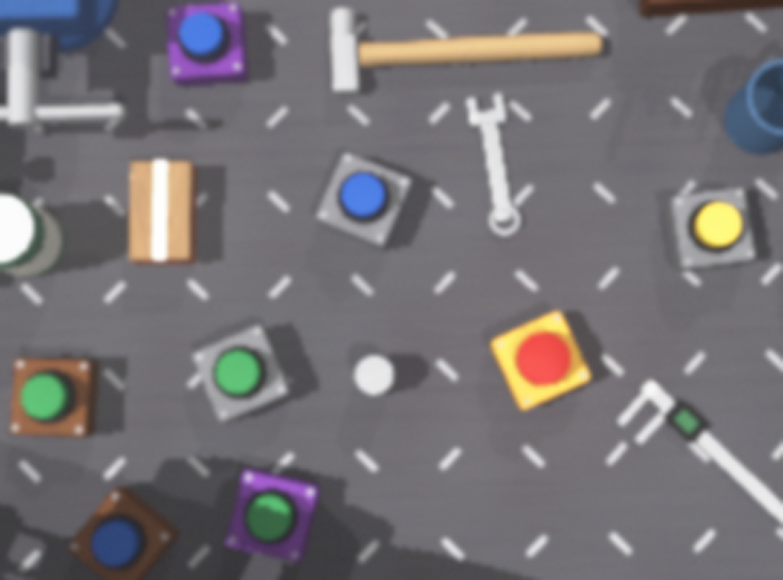

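The crop confirms it: the grey boxes carry the blue cap at (362,195), yellow at (718,225) and green at (238,372). The brown and purple ones are the look-alikes. The two views agree to about 6 mm, giving blue (626,83), yellow (586,-266) and green (455,208). I'll shut the fingers and move above blue.

```bash
cat > go.py <<'E'
import sys
from h import *
from station import robot
s=robot.state();T=R.from_rotvec(s["orientation"])
t=np.array(eval(sys.argv[1]),float)
print("t",round(s["time"],2),"pos",s["eef_pos"].round(1),"F",s["force"].round(1),"op",round(s["opening"],2),"shift",T.inv().apply(t-s["eef_pos"]).round(1),"tilt",T.as_matrix()[:,2].round(3))
E
python3 -m handwheel '[[[0,0,0],[-40,-28,0],255],[[0,0,0],[-70,-48,0],255],[[0,0,0],[-100,-69,0],255],[[0,0,0],[-130,-90,0],255],[[0,0,0],[-160,-110,0],255],[[0,0,0],[-190,-131,0],255],[[0,0,0],[-220,-152,0],255],[[0,0,0],[-250,-172,0],255],[[0,0,0],[-280,-193,0],255],[[0,0,0],[-310,-214,0],255],[[0,0,0],[-340,-234,0],255],[[0,0,0],[-370,-255,0],255]]' 10
python3 go.py '(626,83,150)'
```

```text
time: 1.1
eef_pos: [490.3, 269.6, 191.8]
orientation: [-0.536, -3.095, 0.0]
force: [-0.5, 0.8, -0.2]
opening: 0.189
grip_force: 0.0
t 1.1 pos [490.3 269.6 191.8] F [-0.5  0.8 -0.2] op 0.19 shift [-190.5 -130.1   41.8] tilt [-0. -0. -1.]
```

```bash
python3 -m handwheel '[[[0,0,0],[-30,-20,0],255],[[0,0,0],[-60,-41,0],255],[[0,0,0],[-90,-62,0],255],[[0,0,0],[-120,-82,10],255],[[0,0,0],[-145,-99,20],255],[[0,0,0],[-165,-113,30],255],[[0,0,0],[-180,-123,38],255],[[0,0,0],[-190,-130,42],255],[[0,0,0],[-190,-130,42],255],[[0,0,0],[-190,-130,42],255]]' >/dev/null
python3 go.py '(626,83,66)'
python3 - <<'E'
from h import *
from station import optics
c=optics.calibration("wrist");im=optics.capture("wrist");cv2.imwrite("pics/w1.png",im)
try:
    ce,st=blob(im,"blue",np.array([280,210]),400);print(ce,st,ray(c,ce,64))
except ValueError: print("none")
E
```

```text
t 1.93 pos [624.8  85.  149.8] F [-0.2 -0.2  1. ] op 0.01 shift [-1.9 -1.4 83.8] tilt [-0.001  0.    -1.   ]
[273.66859431 196.30560498] [ 247  169   54   55 2248] [620.11263605  82.44967927  64.        ]
```

View pics/w1.png

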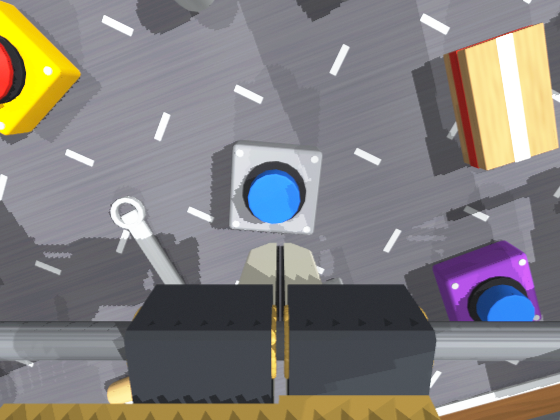

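Wrist view: the blue cap on its grey box is at (274,196), with the shut fingertips just below it at (281,260). The ray gives about (620,82), in line with the other views, so I'll use (623,82.5).

```bash
python3 -m handwheel '[[[0,0,0],[1,-3,20],255],[[0,0,0],[1,-3,45],255],[[0,0,0],[1,-3,65],255],[[0,0,0],[1,-3,76],255],[[0,0,0],[1,-3,82],255],[[0,0,0],[1,-3,86],255],[[0,0,0],[1,-3,90],255],[[0,0,0],[1,-3,93],255],[[0,0,0],[1,-3,95],255],[[0,0,0],[1,-3,96],255],[[0,0,0],[1,-3,97],255],[[0,0,0],[1,-3,97],255]]' >/dev/null
python3 go.py '(623,82.5,50.5)'
```

```text
t 2.98 pos [623.   82.4  53. ] F [-0.2  0.7  0.5] op 0.01 shift [0.1 0.1 2.5] tilt [ 0.  0. -1.]
```

```bash
python3 -m handwheel '[[[0,0,0],[0,0,1],255],[[0,0,0],[0,0,1.5],255],[[0,0,0],[0,0,2],255],[[0,0,0],[0,0,2],255]]' >/dev/null
python3 go.py '(623,82.5,50)'
```

```text
t 3.32 pos [622.9  82.4  50.9] F [-0.7 -0.5  0.5] op 0.0 shift [-0.   0.1  0.9] tilt [-0.  0. -1.]
```

```bash
python3 -m handwheel '[[[0,0,0],[0,0,0.5],255],[[0,0,0],[0,0,1],255],[[0,0,0],[0,0,1],255],[[0,0,0],[0,0,1],255]]' >/dev/null
python3 go.py '(623,82.5,50)'
python3 - <<'E'
from h import *
from station import optics
im=optics.capture("wrist");cv2.imwrite("pics/w2.png",im)
im=optics.capture("scene")
cv2.imwrite("pics/s2.png",cv2.resize(im[150:300,180:380],(0,0),fx=4,fy=4,interpolation=cv2.INTER_CUBIC))
E
```

```text
t 3.65 pos [623.   82.4  49.9] F [ 0.3 -0.2  0.1] op 0.01 shift [-0.   0.1 -0.1] tilt [ 0. -0. -1.]
```

View pics/s2.png

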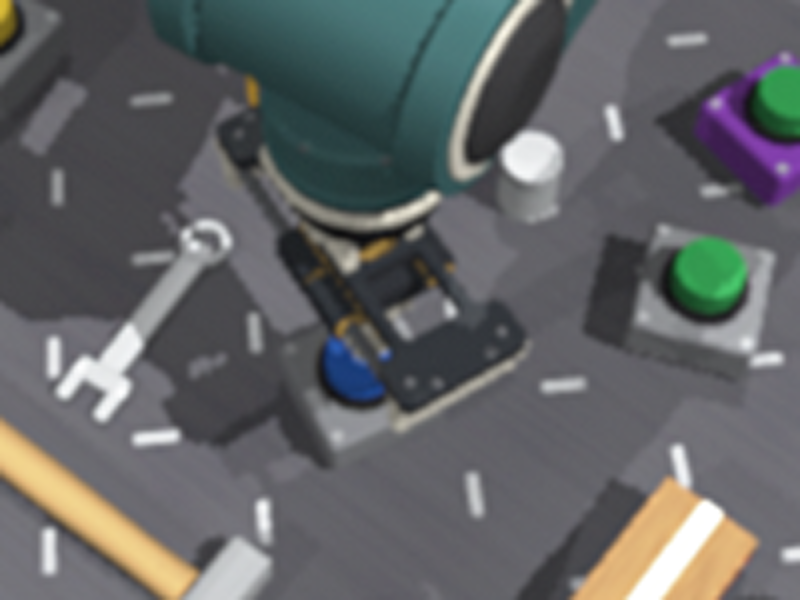

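The fingers are over the blue cap at (360,365), but I can't read any force yet. I'll go down in small steps, checking the force each time.

```bash
python3 -m handwheel '[[[0,0,0],[0,0,0.5],255],[[0,0,0],[0,0,1],255],[[0,0,0],[0,0,1],255]]' >/dev/null
python3 go.py '(623,82.5,50)'
python3 - <<'E'
from h import *
im=cv2.imread("pics/w2.png");cv2.imwrite("pics/w2c.png",cv2.resize(im[120:330,140:420],(0,0),fx=2.8,fy=2.8))
E
```

```text
t 4.0 pos [622.9  82.4  48.8] F [ 0.3  0.2 -0.8] op 0.01 shift [-0.   0.1 -1.2] tilt [-0. -0. -1.]
```

View pics/w2c.png

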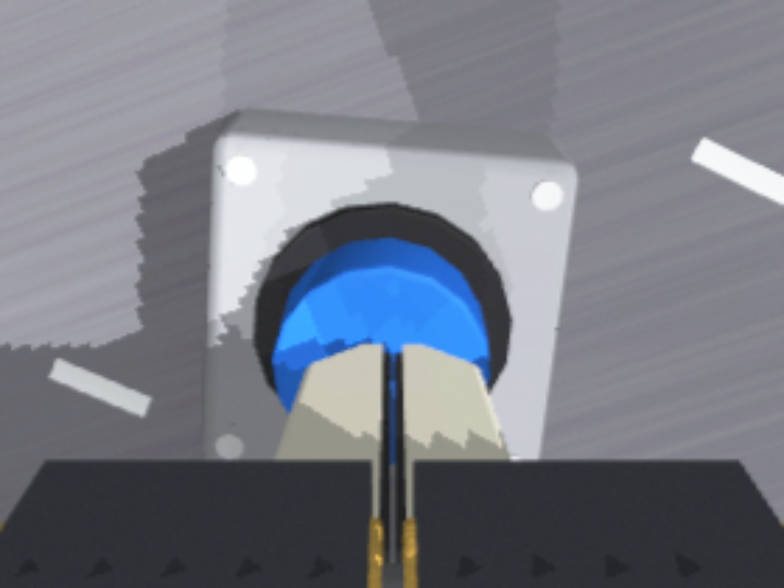

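Crop: the fingertips rest on the blue cap, meeting it at about (395,350), and part of the cap's side still shows above the collar. I'll keep going in small steps.

```bash
python3 -m handwheel '[[[0,0,0],[0,0,0.5],255],[[0,0,0],[0,0,1],255]]' >/dev/null
python3 go.py '(623,82.5,50)'
python3 -m handwheel '[[[0,0,0],[0,0,0.5],255],[[0,0,0],[0,0,0.5],255]]' >/dev/null
python3 go.py '(623,82.5,50)'
```

```text
t 4.17 pos [623.   82.4  47.9] F [ 0.4 -0.4  0.4] op 0.0 shift [-0.   0.1 -2.1] tilt [ 0. -0. -1.]
t 4.33 pos [622.9  82.4  47.3] F [-0.2  0.3  0.7] op 0.0 shift [-0.1  0.1 -2.7] tilt [-0. -0. -1.]
```

```bash
python3 - <<'E'
from h import *
from station import robot,optics
s=robot.state();print({k:np.round(s[k],2) for k in("eef_pos","force","ft_torque","joint_torque","joints")})
c=optics.calibration("wrist");im=optics.capture("wrist");cv2.imwrite("pics/w3.png",im)
print(c)
for f in("w2","w3"):
    im=cv2.imread(f"pics/{f}.png");hs=cv2.cvtColor(im,cv2.COLOR_BGR2HSV)
    m=cv2.inRange(hs,(100,150,40),(125,255,255));m[:150]=0;m[300:]=0;m[:,:200]=0;m[:,360:]=0
    for y in range(200,262,6):
        x=np.flatnonzero(m[y]); 
        if len(x): print(f,y,x.min(),x.max(),x.max()-x.min())
    print(np.flatnonzero(m.any(1))[[0,-1]], np.flatnonzero(m.any(0))[[0,-1]])
E
```

```text
{'eef_pos': array([622.89,  82.39,  47.3 ]), 'force': array([-0.22,  0.29,  0.65]), 'ft_torque': array([-0.06, -0.01,  0.  ]), 'joint_torque': array([-0.000e+00, -6.652e+01, -5.880e+01,  2.000e-02,  5.000e-02,
       -0.000e+00]), 'joints': array([ 0.09,  0.09,  1.71, -0.  ,  1.34, -1.14])}
{'fx': 366.04158628289537, 'fy': 366.04158628289537, 'cx': 279.7734556654855, 'cy': 202.66536565157395, 'eye': array([548.68334412, 109.89065303, 240.43000768]), 'attitude': array([2.37127249, 1.67168802, 0.23727914])}
w2 206 265 285 20
w2 212 254 298 44
w2 218 248 305 57
w2 224 243 308 65
w2 230 242 311 69
w2 236 240 313 73
w2 242 238 314 76
w2 248 237 314 77
w2 254 238 314 76
w2 260 239 280 41
[205 285] [237 314]
w3 206 277 280 3
w3 212 256 296 40
w3 218 249 304 55
w3 224 244 308 64
w3 230 242 311 69
w3 236 240 313 73
w3 242 238 314 76
w3 248 237 314 77
w3 254 237 315 78
w3 260 238 280 42
[206 287] [236 315]
```

```bash
python3 - <<'E'
from h import *
from station import optics
c=optics.calibration("wrist")
for z in (64,58,52,47):
    a=ray(c,(236.5,253),z);b=ray(c,(315.5,253),z);print(z,np.linalg.norm(a-b).round(1),((a+b)/2).round(1))
print(R.from_rotvec(c["attitude"]).as_matrix()[:,2])
for p in ((623,82.4,47.3),):
    v=R.from_rotvec(c["attitude"]).inv().apply(np.array(p)-c["eye"]);print(v[:2]/v[2]*c["fx"]+[c["cx"],c["cy"]])
E
python3 -m handwheel '[[[0,0,0],[0,0,-5],255],[[0,0,0],[0,0,-20],255],[[0,0,0],[0,0,-45],255],[[0,0,0],[0,0,-75],255],[[0,0,0],[0,0,-95],255],[[0,0,0],[-1,3,-102.5],255],[[0,0,0],[-1,3,-102.5],255],[[0,0,0],[-1,3,-102.5],255]]' >/dev/null
python3 go.py '(623,82.5,50)'
python3 - <<'E'
from h import *
from station import optics
c=optics.calibration("wrist");im=optics.capture("wrist");cv2.imwrite("pics/w4.png",im)
for f in("w1","w4"):
    ce,st=blob(cv2.imread(f"pics/{f}.png"),"blue",np.array([274,196]),60);print(ce,st,ray(c,ce,64),ray(c,ce,52))
E
```

```text
64 41.3 [622.1  81.6  64. ]
58 42.7 [624.5  80.6  58. ]
52 44.1 [627.   79.7  52. ]
47 45.3 [629.1  78.9  47. ]
[ 0.26235094 -0.09381527 -0.96040131]
[278.21681722 241.91083634]
t 5.05 pos [624.9  85.  149.8] F [-0.8  0.1  0.2] op 0.0 shift [ 0.9 -3.  99.8] tilt [ 0.  0. -1.]
[273.66859431 196.30560498] [ 247  169   54   55 2248] [620.3265339   82.49273355  64.        ] [623.32574988  81.20158487  52.        ]
[273.22113241 195.82612572] [ 247  169   53   54 2243] [619.83936322  82.29354709  64.        ] [622.81761643  80.9938275   52.        ]
```

The blue cap hasn't moved: its blob is unchanged, and there's been no force. The rays from the three views also meet lower, near z≈52 rather than 64, so the reported height seems offset by about 10 mm. I'll triangulate to check before going deeper.

```bash
python3 - <<'E'
from h import *
from station import optics
P={"top":{},"scene":{}}
near={"top":dict(blue=(255,178),yellow=(377,188),green=(212,238),bg=(200,123),brg=(146,246)),"scene":dict(blue=(271,240),yellow=(175,155),green=(357,219),bg=(279,345),brg=(432,259))}
C={n:optics.calibration(n) for n in P}
D=lambda c,p:R.from_rotvec(c["attitude"]).apply([(p[0]-c["cx"])/c["fx"],(p[1]-c["cy"])/c["fy"],1])
def tri(obs):
    A=np.zeros((3,3));b=np.zeros(3)
    for c,p in obs:
        d=D(c,p);d/=np.linalg.norm(d);M=np.eye(3)-np.outer(d,d);A+=M;b+=M@c["eye"]
    return np.linalg.solve(A,b).round(1)
for k in near["top"]:
    col={"bg":"blue","brg":"green"}.get(k,k)
    ps=[(C[n],blob(cv2.imread(f"pics/{n}0.png"),col,near[n][k])[0]) for n in P];print(k,tri(ps))
c=optics.calibration("wrist")
p=blob(cv2.imread("pics/w4.png"),"blue",np.array([274,196]),60)[0]
ps=[(C[n],blob(cv2.imread(f"pics/{n}0.png"),"blue",near[n]["blue"])[0]) for n in P]
print("blue3",tri(ps+[(c,p)]))
# wrench ring centre (on bench) by hand: top crop (504,220)/2.9+(130,110); scene by eye
print("wrench ring",tri([(C["top"],(303.8,185.9)),(C["scene"],(232,211))]))
print("bar top",tri([(C["top"],(258.8,239)),(C["scene"],(313,188))]))
E
```

```text
blue [624.8  81.6  52.5]
yellow [ 584.2 -270.6   52.3]
green [452.2 207.7  52.2]
bg [793.4 239.8  56.1]
brg [434.1 395.4  53.2]
blue3 [623.9  81.1  50.4]
wrench ring [ 6.022e+02 -6.290e+01 -2.000e-01]
bar top [444.8  74.5  50. ]
```

```bash
python3 - <<'E'
from h import *
from station import optics
from itertools import combinations
c=optics.calibration("wrist");t=optics.calibration("top")
# points on bench/box tops seen in w1 and top: wrench ring z~2; carton stripe ends z=40
pts={"ring":((128,212),(303.8,185.9),2),"redscrewR":((48,71),None,40)}
print("eye",c["eye"].round(1))
for dz in (0,5,10,15,20):
    k=dict(c);k["eye"]=c["eye"]+[0,0,dz]
    print(dz,"ring",ray(k,(128,212),2).round(1),"top",ray(t,(303.8,185.9),2).round(1),
     "box screws",[np.linalg.norm(ray(k,a,40)-ray(k,b,40)).round(1) for a,b in (((239,152),(314,159)),((239,152),(236,226)))])
# fresh top image: is the arm's effect visible
im=cv2.imread("pics/w4.png")[120:260,190:370];cv2.imwrite("pics/w4c.png",np.hstack([cv2.resize(x[120:260,200:340],(0,0),fx=2.8,fy=2.8) for x in(cv2.imread("pics/w1.png"),cv2.imread("pics/w4.png"))]))
E
```

```text
eye [550.5 112.4 342. ]
0 ring [602.2 -63.3   2. ] top [603.1 -64.6   2. ] box screws [np.float64(62.4), np.float64(65.0)]
5 ring [603.  -65.9   2. ] top [603.1 -64.6   2. ] box screws [np.float64(63.4), np.float64(66.0)]
10 ring [603.7 -68.4   2. ] top [603.1 -64.6   2. ] box screws [np.float64(64.4), np.float64(67.1)]
15 ring [604.5 -71.    2. ] top [603.1 -64.6   2. ] box screws [np.float64(65.5), np.float64(68.2)]
20 ring [605.3 -73.6   2. ] top [603.1 -64.6   2. ] box screws [np.float64(66.5), np.float64(69.3)]
```

View pics/w4c.png

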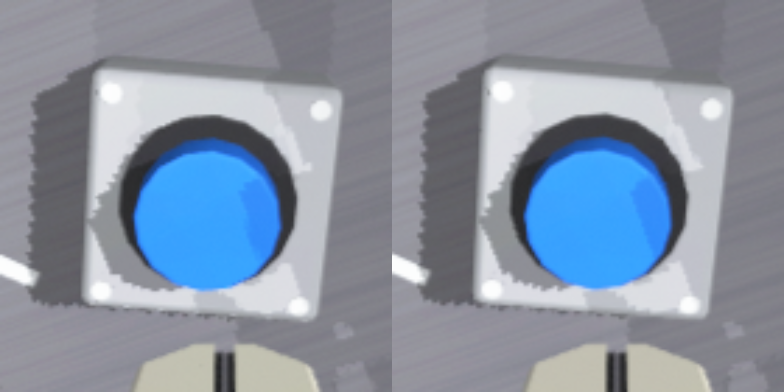

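Side by side, before (left) and after (right), the cap at (207,215)/(597,215) looks the same, so blue is still up. The frames themselves agree: the wrench ring matches to 1 mm. So the real fingertips must sit about 17 mm above the reported TCP, which also fits their place in the wrist view. I'll press by force, in small steps.

```bash
python3 -m handwheel '[[[0,0,0],[1,-3,30],255],[[0,0,0],[1,-3,65],255],[[0,0,0],[1,-3,90],255],[[0,0,0],[1,-3,98],255],[[0,0,0],[1,-3,101],255],[[0,0,0],[1,-3,102],255],[[0,0,0],[1,-3,103],255],[[0,0,0],[1,-3,104],255],[[0,0,0],[1,-3,104],255]]' >/dev/null; python3 go.py '(623,82.5,50)'
python3 -m handwheel '[[[0,0,0],[0,0,1],255],[[0,0,0],[0,0,2],255]]' >/dev/null; python3 go.py '(623,82.5,50)'
```

```text
t 5.85 pos [623.5  82.4  47.1] F [-0.2 -0.4 -0.7] op 0.0 shift [ 0.5 -0.1 -2.9] tilt [ 0.002  0.    -1.   ]
t 6.02 pos [623.2  82.5  44.5] F [-0.1  0.  -0.6] op 0.01 shift [ 0.2 -0.  -5.5] tilt [ 0.001  0.    -1.   ]
```

```bash
python3 -m handwheel '[[[0,0,0],[0,0,1],255],[[0,0,0],[0,0,2],255]]' >/dev/null; python3 go.py '(623,82.5,50)'
```

```text
t 6.18 pos [622.9  82.4  41.9] F [ 0.3  0.3 -1. ] op 0.01 shift [-0.   0.1 -8.1] tilt [ 0. -0. -1.]
```

```bash
python3 - <<'E'
from h import *
from station import optics
a=optics.capture("wrist");b=optics.capture("scene");t=optics.capture("top")
cv2.imwrite("pics/w5.png",a)
cv2.imwrite("pics/m5.png",np.hstack([cv2.resize(a[130:300,195:365],(390,390)),cv2.resize(b[190:275,230:315],(390,390),interpolation=cv2.INTER_CUBIC)]))
E
```

```text
(no output)
```

View pics/m5.png

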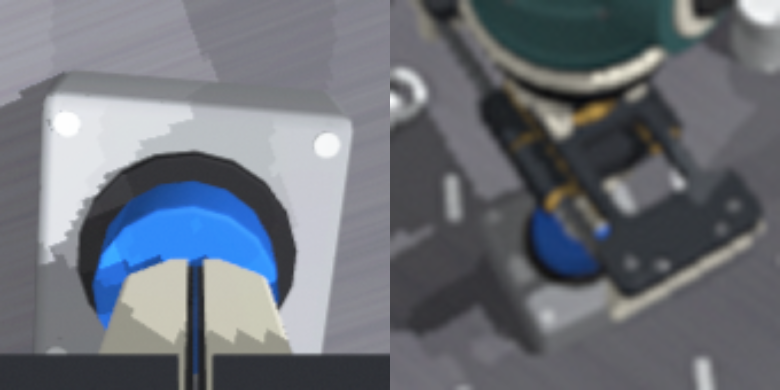

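Left panel: the fingertips still sit over the blue cap, around (195,260), with their shadow on it. There's no sign of it being pushed down, so I'll continue in small steps under force.

```bash
cat > wid.py <<'E'
from h import *
import sys
for f in sys.argv[1:]:
    im=cv2.imread(f"pics/{f}.png");m=cv2.inRange(cv2.cvtColor(im,cv2.COLOR_BGR2HSV),(100,150,40),(125,255,255))[190:258,200:360]
    v=cv2.inRange(cv2.cvtColor(im,cv2.COLOR_BGR2HSV),(100,150,235),(125,255,255))[190:258,200:360]
    print(f,"width",np.ptp(np.flatnonzero(m.any(0))),"rim",190+np.flatnonzero(m.any(1))[0],"face",190+np.flatnonzero(v.any(1))[0])
E
python3 wid.py w2 w3 w5
python3 -m handwheel '[[[0,0,0],[0,0,1],255],[[0,0,0],[0,0,2],255]]' >/dev/null; python3 go.py '(623,82.5,50)'
```

```text
w2 width 77 rim 205 face 215
w3 width 79 rim 206 face 217
w5 width 80 rim 209 face 220
t 6.5 pos [623.   82.4  39.9] F [-0.7  0.7  0.9] op 0.0 shift [  0.    0.1 -10.1] tilt [ 0. -0. -1.]
```

```bash
python3 -m handwheel '[[[0,0,0],[0,0,1],255],[[0,0,0],[0,0,2],255]]' >/dev/null; python3 go.py '(623,82.5,50)'
```

```text
t 6.67 pos [622.9  82.4  37.8] F [-0.2 -0.3  0.7] op 0.0 shift [ -0.    0.1 -12.2] tilt [-0. -0. -1.]
```

```bash
for i in 1; do python3 -m handwheel '[[[0,0,0],[0,0,1],255],[[0,0,0],[0,0,2],255]]' >/dev/null; python3 go.py '(623,82.5,50)'; done
python3 -m handwheel '[[[0,0,0],[0,0,1],255],[[0,0,0],[0,0,2],255]]' >/dev/null; python3 go.py '(623,82.5,50)'
python3 -c "
from h import *
from station import optics
cv2.imwrite('pics/w6.png',optics.capture('wrist'))"; python3 wid.py w5 w6
```

```text
t 6.83 pos [623.   82.4  36. ] F [-1.2  0.5  2.4] op 0.01 shift [  0.    0.1 -14. ] tilt [ 0. -0. -1.]
t 7.0 pos [623.   82.4  34. ] F [-0.3  0.5  2.3] op 0.01 shift [  0.    0.1 -16. ] tilt [ 0.  0. -1.]
w5 width 80 rim 209 face 220
w6 width 82 rim 213 face 223
```

Contact: the sliding force of 2.4 N started near reported z≈37. I'll continue about 12 mm until the spring force shows.

```bash
python3 -m handwheel '[[[0,0,0],[0,0,1],255],[[0,0,0],[0,0,2],255],[[0,0,0],[0,0,3],255],[[0,0,0],[0,0,4],255]]' >/dev/null; python3 go.py '(623,82.5,50)'
```

```text
t 7.38 pos [623.   82.4  29.9] F [-0.7 -0.1  2.1] op 0.0 shift [  0.    0.1 -20.1] tilt [ 0.  0. -1.]
```

```bash
python3 -m handwheel '[[[0,0,0],[0,0,1],255],[[0,0,0],[0,0,2],255],[[0,0,0],[0,0,3],255]]' >/dev/null; python3 go.py '(623,82.5,50)'
```

```text
t 7.63 pos [623.   82.4  26.8] F [-0.6 -0.4  2.4] op 0.01 shift [ -0.    0.1 -23.2] tilt [-0.  0. -1.]
```

```bash
python3 -m handwheel '[[[0,0,0],[0,0,1],255],[[0,0,0],[0,0,1.5],255]]' >/dev/null; python3 go.py '(623,82.5,50)'
```

```text
t 7.8 pos [623.   82.4  25.4] F [-0.8  0.6  4.5] op 0.0 shift [ -0.    0.1 -24.6] tilt [ 0.  0. -1.]
```

```bash
python3 -m handwheel '[[[0,0,0],[0,0,0.5],255],[[0,0,0],[0,0,1],255],[[0,0,0],[0,0,1],255]]' >/dev/null; python3 go.py '(623,82.5,50)'
```

```text
t 8.05 pos [623.   82.4  24.7] F [-2.7  0.9  5.6] op 0.01 shift [  0.    0.1 -25.3] tilt [ 0.  0. -1.]
```

```bash
python3 -m handwheel '[[[0,0,0],[0,0,0.5],255],[[0,0,0],[0,0,1],255],[[0,0,0],[0,0,1],255],[[0,0,0],[0,0,1],255]]' >/dev/null; python3 go.py '(623,82.5,50)'
python3 -m handwheel '[[[0,0,0],[0,0,-3],255],[[0,0,0],[0,0,-12],255],[[0,0,0],[0,0,-35],255],[[0,0,0],[0,0,-70],255],[[0,0,0],[0,0,-100],255],[[0,0,0],[-1,3,-120],255],[[0,0,0],[-1,3,-126],255],[[0,0,0],[-1,3,-126],255],[[0,0,0],[-1,3,-126],255]]' >/dev/null
python3 go.py '(585,-268,130)'
python3 - <<'E'
from h import *
from station import optics
c=optics.calibration("wrist");im=optics.capture("wrist");cv2.imwrite("pics/w7.png",im)
for f in("w1","w7"):
    ce,st=blob(cv2.imread(f"pics/{f}.png"),"blue",np.array([274,196]),60);print(ce,st)
E
```

```text
t 8.38 pos [623.1  82.4  24. ] F [-3.4  0.   7.9] op 0.01 shift [  0.1   0.1 -26. ] tilt [ 0.  0. -1.]
t 9.13 pos [624.6  84.8 148.5] F [-0.1 -0.1  0. ] op 0.01 shift [ -81.3 -345.6   18.6] tilt [-0.001 -0.    -1.   ]
[273.66859431 196.30560498] [ 247  169   54   55 2248]
[273.79205955 194.23473945] [ 249  169   51   51 2015]
```

Blue is down: its blob shrank by 10% and the spring was felt. On to yellow.

```bash
python3 -m handwheel '[[[0,0,0],[-5,-20,0],255],[[0,0,0],[-12,-53,0],255],[[0,0,0],[-20,-87,0],255],[[0,0,0],[-28,-121,0],255],[[0,0,0],[-36,-155,0],255],[[0,0,0],[-44,-189,0],255],[[0,0,0],[-52,-223,0],255],[[0,0,0],[-60,-257,0],255],[[0,0,0],[-68,-290,0],255],[[0,0,0],[-76,-322,0],255],[[0,0,0],[-80,-340,0],255],[[0,0,0],[-81,-346,0],255]]' >/dev/null
python3 -m handwheel '[[[0,0,0],[0,0,0],255],[[0,0,0],[0,0,0],255]]' >/dev/null
python3 go.py '(585,-268,148)'
python3 - <<'E'
from h import *
from station import optics
c=optics.calibration("wrist");im=optics.capture("wrist");cv2.imwrite("pics/w8.png",im)
RNG["yellow"]=((20,130,100),(40,255,255))
m=cv2.inRange(cv2.cvtColor(im,cv2.COLOR_BGR2HSV),*RNG["yellow"])
n,_,st,ce=cv2.connectedComponentsWithStats(m)
for i in range(1,n):
    if st[i,4]>300: print(ce[i].round(1),st[i],ray(c,ce[i],64).round(1))
E
```

```text
t 10.35 pos [ 584.6 -267.5  148.3] F [ 0.4  0.1 -0.1] op 0.0 shift [-0.5 -0.3  0.3] tilt [-0.001  0.001 -1.   ]
[428.7  11.9] [ 395    0   74   34 1389] [ 492.2 -125.    64. ]
[274.5 197.9] [ 248  171   54   54 2300] [ 581.  -269.7   64. ]
[273.2 341.8] [271 305   6  74 331] [ 705.  -315.7   64. ]
[286.3 340.7] [284 305   5  74 301] [ 707.8 -304.4   64. ]
[238.3 409.8] [   0  395  440   25 8181] [ 764.4 -372.3   64. ]
```

Yellow in the wrist view is at (274,198), ray (581,-270), so I'll press at (584,-269.5). First down to just short of the stop.

```bash
python3 -m handwheel '[[[0,0,0],[0,-2,20],255],[[0,0,0],[0,-2,50],255],[[0,0,0],[0,-2,80],255],[[0,0,0],[0,-2,100],255],[[0,0,0],[0,-2,107],255],[[0,0,0],[0,-2,110],255],[[0,0,0],[0,-2,112],255],[[0,0,0],[0,-2,114],255],[[0,0,0],[0,-2,116],255],[[0,0,0],[0,-2,117],255]]' >/dev/null; python3 go.py '(584,-269.5,24)'
python3 -m handwheel '[[[0,0,0],[0,0,1],255],[[0,0,0],[0,0,2],255],[[0,0,0],[0,0,3],255],[[0,0,0],[0,0,4],255]]' >/dev/null;  python3 go.py '(584,-269.5,24)'
```

```text
t 11.23 pos [ 584.9 -270.2   33.6] F [1.9 1.  2. ] op 0.0 shift [1.1 0.3 9.6] tilt [ 0.002 -0.001 -1.   ]
t 11.57 pos [ 584.4 -270.2   28.6] F [ 1.3 -0.2  3. ] op 0.01 shift [0.6 0.6 4.6] tilt [ 0. -0. -1.]
```

```bash
python3 -m handwheel '[[[0,0,0],[0,0,1],255],[[0,0,0],[0,0,2],255],[[0,0,0],[0,0,3],255],[[0,0,0],[0,0,3],255]]' >/dev/null; python3 go.py '(584,-269.5,24)'
```

```text
t 11.9 pos [ 584.2 -270.2   25.4] F [1.3 0.2 3.7] op 0.0 shift [0.5 0.6 1.4] tilt [ 0. -0. -1.]
```

```bash
python3 -m handwheel '[[[0,0,0],[0,0,0.5],255],[[0,0,0],[0,0,1],255],[[0,0,0],[0,0,1],255]]' >/dev/null; python3 go.py '(584,-269.5,24)'
```

```text
t 12.15 pos [ 584.3 -270.2   24.7] F [ 0.2 -0.1  5.7] op 0.01 shift [0.5 0.6 0.7] tilt [ 0. -0. -1.]
```

```bash
python3 -m handwheel '[[[0,0,0],[0,0,0.5],255],[[0,0,0],[0,0,1],255],[[0,0,0],[0,0,1],255],[[0,0,0],[0,0,1],255]]' >/dev/null; python3 go.py '(584,-269.5,24)'
python3 -m handwheel '[[[0,0,0],[0,0,-3],255],[[0,0,0],[0,0,-12],255],[[0,0,0],[0,0,-35],255],[[0,0,0],[0,0,-70],255],[[0,0,0],[0,0,-100],255],[[0,0,0],[0,2,-119],255],[[0,0,0],[0,2,-124.5],255],[[0,0,0],[0,2,-124.5],255],[[0,0,0],[0,2,-124.5],255]]' >/dev/null
python3 go.py '(454,208,148)'
python3 - <<'E'
from h import *
from station import optics
RNG["yellow"]=((20,130,100),(40,255,255))
cv2.imwrite("pics/w9.png",optics.capture("wrist"))
for f in("w8","w9"):
    ce,st=blob(cv2.imread(f"pics/{f}.png"),"yellow",np.array([274,196]),60);print(ce,st)
E
```

```text
t 12.48 pos [ 584.3 -270.2   24. ] F [-1.7 -0.3  7.8] op 0.0 shift [ 0.5  0.6 -0. ] tilt [ 0. -0. -1.]
t 13.23 pos [ 584.5 -268.   146.7] F [-0.2  0.4 -1. ] op 0.01 shift [282.9 404.5  -0.8] tilt [-0.001  0.001 -1.   ]
[274.48217391 197.87304348] [ 248  171   54   54 2300]
[275.05515239 195.67392356] [ 250  170   52   52 2067]
```

Yellow is down, with the same 10% shrink in its blob. Next, green.

```bash
python3 -m handwheel '[[[0,0,0],[12,17,0],255],[[0,0,0],[34,48,0],255],[[0,0,0],[56,80,0],255],[[0,0,0],[78,111,0],255],[[0,0,0],[100,143,0],255],[[0,0,0],[122,174,0],255],[[0,0,0],[144,206,0],255],[[0,0,0],[166,237,0],255],[[0,0,0],[188,269,0],255],[[0,0,0],[210,300,0],255],[[0,0,0],[230,329,0],255],[[0,0,0],[245,350,0],255]]' >/dev/null
python3 go.py '(454,208,148)'
```

```text
t 14.28 pos [470.2 145.9 146.3] F [ 0.8 -0.2  0.2] op 0.0 shift [36.1 53.  -1.7] tilt [-0.002 -0.    -1.   ]
```

```bash
python3 -m handwheel '[[[0,0,0],[15,22,0],255],[[0,0,0],[27,40,0],255],[[0,0,0],[36,53,0],255],[[0,0,0],[36,53,0],255],[[0,0,0],[36,53,0],255]]' >/dev/null
python3 go.py '(454,208,148)'
python3 - <<'E'
from h import *
from station import optics
c=optics.calibration("wrist");im=optics.capture("wrist");cv2.imwrite("pics/w10.png",im)
ce,st=blob(im,"green",np.array([274,196]),70);print(ce,st,ray(c,ce,64))
E
```

```text
t 14.7 pos [455.1 205.9 146.5] F [0.7 0.5 0.2] op 0.01 shift [ 1.7  1.6 -1.5] tilt [-0.002 -0.001 -1.   ]
[278.31547105 192.65211755] [ 252  165   54   55 2314] [447.97696227 208.0088821   64.        ]
```

View pics/w10.png

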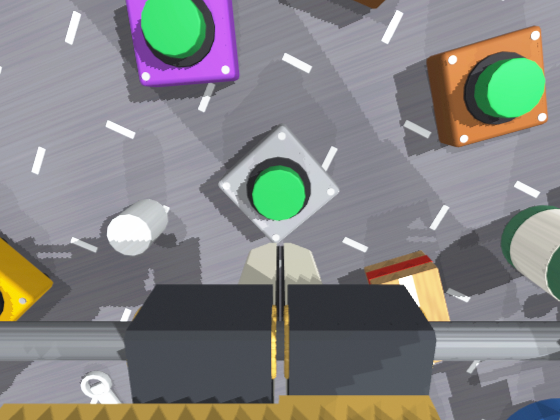

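Wrist view: the green cap on its grey box is at (278,193); the brown one (508,88) and the purple one (173,25) are look-alikes. I'll press at about (451.5,207).

```bash
python3 -m handwheel '[[[0,0,0],[4,0,20],255],[[0,0,0],[4,0,50],255],[[0,0,0],[4,0,80],255],[[0,0,0],[4,0,99],255],[[0,0,0],[4,0,106],255],[[0,0,0],[4,0,109],255],[[0,0,0],[4,0,111],255],[[0,0,0],[4,0,113],255],[[0,0,0],[4,0,115],255],[[0,0,0],[4,0,116],255]]' >/dev/null; python3 go.py '(451.5,207.3,24)'
python3 -m handwheel '[[[0,0,0],[0,0,1],255],[[0,0,0],[0,0,2],255],[[0,0,0],[0,0,3],255],[[0,0,0],[0,0,3],255]]' >/dev/null;  python3 go.py '(451.5,207.3,24)'
```

```text
t 15.58 pos [452.6 207.2  32.8] F [ 0.5 -1.2  2.4] op 0.01 shift [ 1.1 -0.3  8.8] tilt [ 0.002  0.    -1.   ]
t 15.92 pos [452.  207.2  28.9] F [1.  0.1 1.6] op 0.0 shift [ 0.5 -0.1  4.9] tilt [ 0.  0. -1.]
```

```bash
python3 -m handwheel '[[[0,0,0],[0,0,1],255],[[0,0,0],[0,0,2],255],[[0,0,0],[0,0,3.5],255],[[0,0,0],[0,0,3.5],255]]' >/dev/null; python3 go.py '(451.5,207.3,24)'
```

```text
t 16.25 pos [452.  207.3  25.3] F [1.5 1.4 3.2] op 0.01 shift [ 0.5 -0.1  1.3] tilt [ 0.  0. -1.]
```

```bash
python3 -m handwheel '[[[0,0,0],[0,0,0.5],255],[[0,0,0],[0,0,1],255],[[0,0,0],[0,0,1.5],255],[[0,0,0],[0,0,1.5],255],[[0,0,0],[0,0,1.5],255]]' >/dev/null; python3 go.py '(451.5,207.3,24)'
```

```text
t 16.67 pos [452.  207.3  24.3] F [ 0.  -0.2  7.5] op 0.0 shift [ 0.5 -0.1  0.3] tilt [ 0.  0. -1.]
```

```bash
python3 -m handwheel '[[[0,0,0],[0,0,0.3],255],[[0,0,0],[0,0,0.3],255],[[0,0,0],[0,0,-3],255],[[0,0,0],[0,0,-12],255],[[0,0,0],[0,0,-35],255],[[0,0,0],[0,0,-70],255],[[0,0,0],[0,0,-100],255],[[0,0,0],[-4,0,-118],255],[[0,0,0],[-4,0,-122.5],255],[[0,0,0],[-4,0,-122.5],255],[[0,0,0],[-4,0,-122.5],255]]' >/dev/null
python3 go.py '(454,208,148)'
python3 - <<'E'
from h import *
from station import optics
cv2.imwrite("pics/w11.png",optics.capture("wrist"))
for f in("w10","w11"):
    ce,st=blob(cv2.imread(f"pics/{f}.png"),"green",np.array([278,193]),60);print(ce,st)
E
```

```text
t 17.58 pos [455.2 205.7 145.4] F [-0.6  0.2  0.9] op 0.01 shift [ 1.9  1.8 -2.6] tilt [-0.001 -0.    -1.   ]
[278.31547105 192.65211755] [ 252  165   54   55 2314]
[278.5296958 189.9744085] [ 253  165   52   51 2071]
```

All three caps are down, and the arm is clear and at rest, so I'm handing in.

```bash
python3 -c "
from station import workorder
print(workorder.hand_in())"
```

```text
the job is handed in; nothing more can be done
None
```

The blue, yellow and green caps were pressed down in that order, each with about 8 N, and I handed the job in at about 18 s; wrist pictures show all three staying down, I kept clear of the red stop and everything else, and the hand-in gave no verdict.

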